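Dock a specimen carrier under the retaining lips

TASK

Put the loose specimen carrier on the open apron of the dock and slide it in under the two overhanging lips, past the spring roller, until its foot is fully home. Press it firmly against the end stop for a moment without ramming or forcing it, then let go and leave it there; do not disturb the other things on the bench.

Things in the scene. Friction and masses are not known exactly. Their poses are not given: they have to be found in the camera images.
- carrier: Loose specimen carrier, about 0.28 kg: flat steel foot 70 (its x) x 56 (y) x 8 mm, corners bevelled 12 (x) x 4 (y) mm, with an upright aluminium grip block on its middle, 30 (x) x 24 (y) mm, from 8 to 62 mm above the underside, a dark disc 3 mm high on top. Origin: centre of the foot's underside, z up. Same after a half turn about z; either end may go in first.
- dock: Dark grey metal dock fixed to the bench. Origin: on its underside, on the channel's centre line; x is the way the carrier slides in, y to the left of that, z up. Base plate 8 mm thick (its top is the sliding floor), 92 mm wide, x = -96 to 90 mm. Open apron: x = -96 to -19 mm; then two low guides, flared outward at 20 degrees, lead into the channel (x = 0 to 68 mm).
- channel_mouth (a point): Middle of the channel's entry, on the floor: x = 0, z = 8 mm in the dock's frame, same axes. Side walls are at y = +-29.25 mm (1.25 mm free each side of the foot). Lips overhang both sides inward to y = +-20.25 mm: undersides 9.8 mm above the floor (1.8 mm above the foot), tops 16.8 mm above it (screw heads 20.5 mm). The grip block passes between them.
- home (a point): Where the carrier's origin is when fully home: on the floor at x = 33, y = 0, z = 8 mm in the dock's frame, same axes (the roller may hold it up to 1.5 mm toward -y). The foot's end then touches the end stop.
- roller (a joint): Sprung steel roller, 16 mm across, in the channel's +y wall, 18.5 mm past the mouth. 0 = out, 5 mm into the channel; grows (m) as the foot pushes it back, by 2 to 5 mm. It presses the foot toward the -y wall with about 5 to 10 N; passing it and sliding on takes about 5 to 12 N of push before the end stop is met.
- end_stop: Steel cross bar that closes the far end of the dock's channel, fixed to the dock, 92 mm wide, 12 mm thick, its top 24.5 mm above the bench. Origin: centre of the face the foot's end meets, 4 mm above the bench; at x = 68 mm, y = 0 in the dock's frame, same axes. Rigid. A firm press is 5 to 15 N on it (on top of the sliding drag); over 25 N is ramming.
- beaker: Small clear beaker, 39 mm wide, 44 mm high: to be left alone. Origin at its underside.
- small_dish: Small clear dish, 53 mm wide, 15 mm high: to be left alone. Origin at its underside.
- marker: Marker pen lying to the left of the dock, 137 mm long, 13 mm thick: to be left alone. Origin at its underside.
- jar: Dark jar, 44 mm wide, 80 mm high: to be left alone. Origin at its underside.
Mind the look-alikes: they are no part of the job. Several things have the shape of the carrier; the one meant has the colours described above.

How it is judged (in metres and radians):
On the way:
1. the carrier's foot, under the lips, is pressed against the end stop with more than 4 N for 0.2 s (contact force between carrier and end_stop above 4 N and x of carrier in the frame of dock above 0.03 m and z of carrier in the frame of dock below 0.011 m), for 0.2 s.
At the end, for the whole second after the job is handed in: The carrier rests flat on the dock's floor under both lips, its foot within 1.2 mm of the end stop, straight in the channel (within 0.06 rad), upright and at rest (x of carrier in the frame of dock between 0.0318 and 0.035 m and y of carrier in the frame of dock between -0.004 and 0.003 m and z of carrier in the frame of dock between 0.006 and 0.0105 m and angle between the x axis of carrier and the x axis of dock, either way round below 0.06 rad and angle between carrier's own z axis and vertical below 0.04 rad and linear speed of carrier below 0.01 m/s); the robot touches nothing.
It fails at once if the carrier is forced against the dock (floor, lips, walls, roller and end stop, all contacts added) with more than 80 N (contact force between carrier and dock above 80 N).
It fails at once if the end stop is rammed with more than 25 N (contact force between carrier and end_stop above 25 N).
It fails at once if a bystander (beaker, small dish, marker, jar) is moved more than 20 mm (distance of any of beaker, small_dish, marker, jar from where it was at the start of the episode above 0.02 m).
It also fails if it takes over 67 s, if anything falls off the work surface, if the arm or the gripper's body presses on something with over 40 N, if the wrist force passes 120 N, or if a joint passes its speed limit or range.

ROBOT

A 7-joint arm with a two-finger parallel gripper is mounted at the origin on a cart in front of the work surface, level with it; the furniture and walls round the work are solid. World frame = base frame: x ahead of the robot, y to its left, z up, the work surface at z = 0. Lengths are in mm, angles in rad, forces in N, time in s.
With the tool pointing down it reaches from about 400 to 900 mm from the base axis. Payload 5.6 kg.
Tool frame: the origin (TCP) lies midway between the tips of the shut fingers; the grasp point (between the pads) lies 19 mm behind it; z points along the fingers, y is the line along which they close (so a half turn about z gives the same grasp; the last joint's range is limited). The gripper opens to 92 mm and grips with 3 to 60 N. Pads are 20 mm wide; open, the fingers measure 128 mm over their backs; the gripper's body (75 mm by 189 mm) begins 69 mm behind the grasp point.
Start: joints at [1.213, 0.468, -0.012, 1.603, 0.006, 1.071, -0.056], TCP at [201.216, -618.079, 214.592] pointing down, gripper open.
Joint ranges: [-2.53, 2.53], [-0.31, 2.02], [-1.57, 1.55], [0.28, 2.44], [-1.29, 4.43], [0.15, 1.84], [-2.92, 2.92]. Speed limits (rad/s): [2.57, 2.57, 3.14, 3.14, 3.14, 3.14, 3.14].

INTERFACE

Orientations are given as a unit quaternion [x, y, z, w].
In Python, from bench import monitor, capture, arm gives the robot as it stands. The module is installed in compiled form; this text tells all that it offers.
- The arm moves only by the tool carry_out, never from a script. Its argument "increments" is a list of rows, each a list of 5 numbers: the shift along the tool's x, y, z in cm, then the turn about the tool's z in rad, then the opening in per cent of the stroke, from 0 (shut) to 100 (fully open). A call has exactly 8 rows; each row is the pose to reach, as a shift and turn from the pose commanded when the call began, along the tool's axes at that moment; what a row does not reach only later rows make up. A row lasts 1/12 s, in which the tool goes at most 41.7 mm and 7.16 degrees, less where a joint would pass 70% of its speed; a pose out of reach is approached as far as the arm can. A call with a gripper value outside its range is refused whole. The fingers move at their own pace and stop on an object; the grip force is fixed at half the most. Time passes only in rows, so rows that repeat a pose let the fingers close, or fill a call up. It gives the time, the measured TCP pose, the force, the opening and the grip force at its end, in the units of the state.
- monitor.get_state(): the state, without advancing time (a new reading comes with each control period).
- capture(name): name is "side" or "top" or "wrist"; returns a dict with "frame" (420x560x3 uint8, blue, green, red), "camera_matrix" (3x3 intrinsics, pixels), "distortion" ([k1, k2, p1, p2, k3] as OpenCV has them; the pictures are not rectified), "R" (3x3) and "t" (3): a world point X has camera coordinates R X + t; the wrist camera has in their place "tool_from_camera" (4x4, takes a point from camera to tool coordinates, whose origin is the TCP and whose axes are the flange's). Camera axes: x right, y down, z forward; pixel columns grow to the right and rows downward; lengths in mm; the calibration is good to about 2 mm. A picture is of the moment at which its call begins: read the wrist's pose just before it. There is no depth.
- arm.finish_job(): hands the job in; it is judged then, once.
The state is a dict: "clock": time; "joints": joint angles; "qd": joint speeds; "tau": joint torques, N m; "tool_pos": TCP position; "orientation": TCP orientation; "force": force on the tool from outside, world axes, zero at the start; "moment": the same for the moment, N m; "gripper_width": finger opening in mm; "grasp_force": force on a finger pad.
Only numpy, scipy, OpenCV 4.12 (cv2) and the standard library are available. Lean on these libraries where they do the work, as an engineer would, in place of code of your own. Each camera call takes 0.05 s, during which the arm holds its last target. There are 200 camera calls.

## Working session

There is one attempt and no reset: what is moved stays moved. The work goes in short steps, Python scripts to look and compute and a tool call to move; the robot and the scene stay as the last step left them, time stands still between calls to the robot, and variables do not carry over. Pictures are saved under pics/ and viewed, at most 10 in all, crops included, and the job is handed in when it is done.

Besides the shell and the picture viewer there is one more tool, called after ">>>" by a JSON object that holds its "api" and its "payload". carry_out: Moves the arm, as the interface text tells. Its arguments: {"type":"object","properties":{"increments":{"type":"array"}},"required":["increments"]}

```bash
mkdir -p pics
cat > h.py <<'E'
import numpy as np, cv2
from bench import monitor, capture, arm
from scipy.spatial.transform import Rotation as Ro
def cam(name):
    s=monitor.get_state(); c=capture(name)
    if name=='wrist':
        T=np.eye(4);T[:3,:3]=Ro.from_quat(s['orientation']).as_matrix();T[:3,3]=s['tool_pos']
        M=T@np.array(c['tool_from_camera']); c['Rwc']=M[:3,:3]; c['o']=M[:3,3]
    else:
        R=np.array(c['R']); c['Rwc']=R.T; c['o']=-R.T@np.array(c['t'])
    return c
def ray(c,uv):
    p=cv2.undistortPoints(np.array(uv,float).reshape(-1,1,2),np.array(c['camera_matrix']),np.array(c['distortion'])).reshape(-1,2)
    return np.c_[p,np.ones(len(p))]@c['Rwc'].T
def onz(c,uv,z):
    d=ray(c,uv); return c['o']+d*((z-c['o'][2])/d[:,2])[:,None]
def proj(c,X):
    R=c['Rwc'].T; r=cv2.Rodrigues(R)[0]
    return cv2.projectPoints(np.array(X,float).reshape(-1,1,3),r,-R@c['o'],np.array(c['camera_matrix']),np.array(c['distortion']))[0].reshape(-1,2)
E
python3 - <<'E'
from h import *
s=monitor.get_state();print(s)
for n in('side','top','wrist'):
    c=cam(n);cv2.imwrite(f'pics/{n}0.png',c['frame']);print(n,c['o'].round(),c['Rwc'].round(2).tolist(),np.array(c['camera_matrix']).round(0).tolist())
E
```

```text
{'clock': 0.0, 'joints': array([ 1.21299898,  0.46842268, -0.01158028,  1.6036217 ,  0.00600352,
        1.07137469, -0.05628933]), 'qd': array([ 0.00115441,  0.00028803, -0.00050967, -0.0004215 , -0.00115293,
       -0.00058776,  0.00057233]), 'tau': array([-7.13447980e-05, -5.20569277e+01, -1.26616252e-02, -2.43739825e+01,
       -5.66055102e-02,  1.73278665e-02,  1.75807404e-04]), 'tool_pos': array([ 200.99440456, -617.53223773,  213.61160478]), 'orientation': array([ 9.87643607e-01,  1.56714078e-01, -2.08007714e-04, -8.71674394e-04]), 'force': array([-0.15807059,  0.3959459 ,  0.8089198 ]), 'moment': array([-0.00220246,  0.00318655, -0.01986802]), 'grasp_force': 0.0, 'gripper_width': 91.88881027841833}
side [  146. -1039.   623.] [[0.94, -0.16, 0.3], [-0.34, -0.46, 0.82], [0.01, -0.88, -0.48]] [[507.0, 0.0, 277.0], [0.0, 507.0, 208.0], [0.0, 0.0, 1.0]]
top [366. -17. 905.] [[-0.03, -0.98, 0.17], [-1.0, 0.03, 0.02], [-0.02, -0.17, -0.99]] [[382.0, 0.0, 281.0], [0.0, 382.0, 211.0], [0.0, 0.0, 1.0]]
wrist [ 265. -597.  383.] [[0.31, -0.92, -0.23], [-0.95, -0.3, -0.07], [-0.0, 0.24, -0.97]] [[339.0, 0.0, 274.0], [0.0, 339.0, 206.0], [0.0, 0.0, 1.0]]
```

View pics/top0.png

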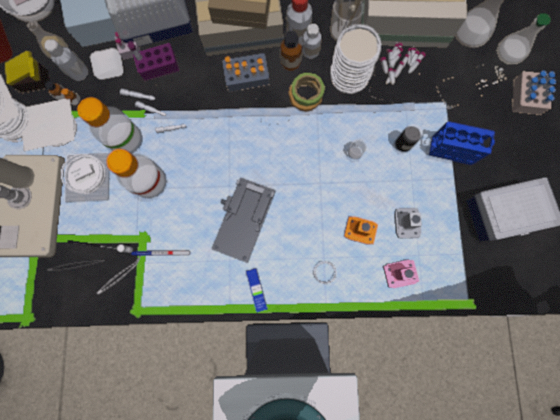

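View pics/side0.png

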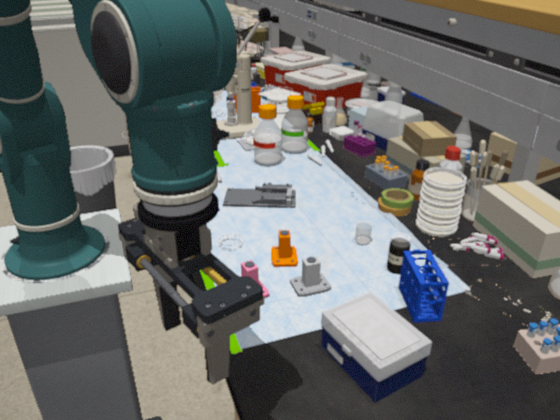

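The top view shows the steel carrier near (408,222). The dock is near (245,220), with its plain apron at the lower end and the roller housing on the left at (228,205). The orange and pink pieces are look-alikes. The side view agrees, with the carrier at (311,277). I'll enlarge next.

Run:
```python
from h import *
im=cv2.imread('pics/top0.png')
a=cv2.resize(im[168:272,200:290],None,fx=5.7,fy=5.7,interpolation=cv2.INTER_CUBIC)
b=cv2.resize(im[195:250,385:435],None,fx=5.7,fy=5.7,interpolation=cv2.INTER_CUBIC)
o=np.zeros((a.shape[0],a.shape[1]+b.shape[1],3),np.uint8);o[:,:a.shape[1]]=a;o[:b.shape[0],a.shape[1]:]=b
cv2.imwrite('pics/crop1.png',o);print(o.shape)
c=cam('top')
print(onz(c,[(408,222)],0),onz(c,[(245,220)],8), onz(c,[(257,289),(324,271),(355,149),(408,138)],0))
```

```text
(593, 798, 3)
[[ 487.18338832 -301.40510329    0.        ]] [[502.48078019  83.90599286   8.        ]] [[ 341.12937435   58.66318412    0.        ]
 [ 377.97643273  -98.26457699    0.        ]
 [ 671.63445221 -187.83666033    0.        ]
 [ 694.8236073  -318.35420913    0.        ]]
```

View pics/crop1.png

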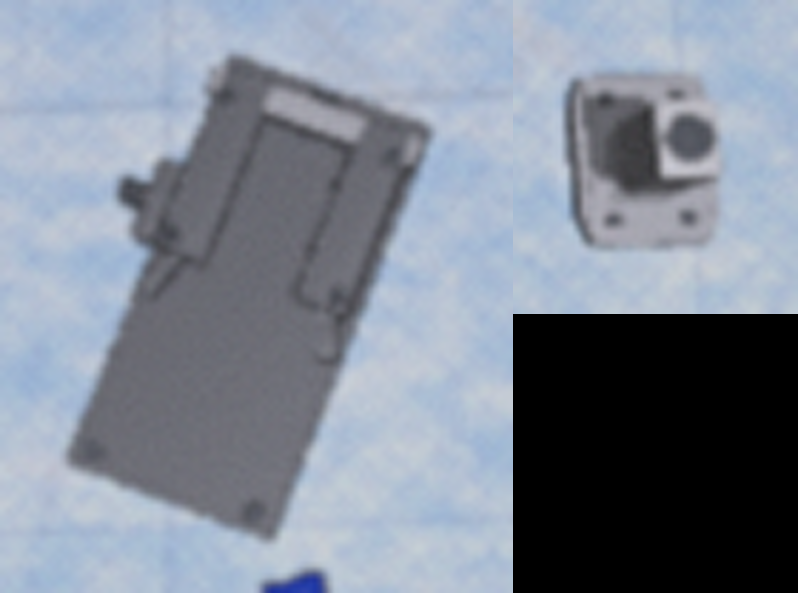

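The crop shows the dock's apron corners at crop (68,462) and (270,540), and its far corners at (230,57) and (430,127), so the slide direction is up and slightly right. The carrier's long side is nearly along world x.

Run:
```python
from h import *
c=cam('top')
f=lambda P,ox,oy,sx=0:[((x-sx+.5)/5.7-.5+ox,(y+.5)/5.7-.5+oy) for x,y in P]
D=onz(c,f([(68,462),(270,540)],200,168),8)[:,:2]
print('apron',D,np.linalg.norm(D[0]-D[1]))
B=onz(c,f([(230,57),(430,127)],200,168),24)[:,:2];print('back',B,np.linalg.norm(B[0]-B[1]))
u=B.mean(0)-D.mean(0);print('len',np.linalg.norm(u),np.degrees(np.arctan2(u[1],u[0])));
for P in(D,B):
    v=P[0]-P[1];print(np.degrees(np.arctan2(-v[0],v[1])))
C=onz(c,f([(577,80),(718,80),(716,243),(588,243)],385,195,513),8)[:,:2];print('foot',C,C.mean(0))
T=onz(c,f([(690,138)],385,195,513),65);print('disc',T)
```

```text
apron [[437.00256343 163.24296537]
 [402.73630151  80.42869099]] 89.62355018371242
back [[602.33446763  92.97148202]
 [569.76844227  10.308556  ]] 88.84652693022751
len 180.39932433921564 -22.899348880249256
-22.47842209169674
-21.502539765712804
foot [[ 518.7715809  -273.21164532]
 [ 516.96938887 -330.63842595]
 [ 449.64552324 -323.79093144]
 [ 451.08684753 -272.32217507]] [ 484.11833514 -299.99079444]
disc [[ 485.04291547 -298.06138864   65.        ]]
```

```bash
cat >> h.py <<'E'
def plan(xyz,deg):
    s=monitor.get_state();R=Ro.from_quat(s['orientation']).as_matrix()
    d=R.T@(np.array(xyz)-s['tool_pos'])/10
    cur=np.degrees(np.arctan2(R[1,1],R[0,1])); w=(deg-cur+90)%180-90
    print('t',round(s['clock'],2),'pos',s['tool_pos'].round(1),'ydir',cur.round(2),'q7',s['joints'][6].round(2),'F',np.round(s['force'],1),'w',round(s['gripper_width'],1))
    print('shift cm',d.round(2),'turn',round(-np.radians(w),3),'tilt',(R[:,2]).round(4))
E
python3 -c "
from h import *
plan((485,-299,180),-1)"
```

```text
t 0.25 pos [ 201.1 -617.8  214.2] ydir -71.97 q7 -0.06 F [-0.2  0.2 -0.2] w 92.1
shift cm [ 36.86 -21.53   3.43] turn -1.239 tilt [-3.e-04  7.e-04 -1.e+00]
```

>>> {"api": "carry_out", "payload": {"increments": [[2, -1.2, 0, -0.1, 100], [5, -3, 0, -0.2, 100], [8.5, -5, 0, -0.3, 100], [12, -7, 0, -0.42, 100], [15.5, -9, 0, -0.54, 100], [19, -11, 0, -0.66, 100], [22, -12.8, 0, -0.78, 100], [25, -14.6, 0, -0.9, 100]]}}

```text
clock: 0.92
tool_pos: [394.9, -400.1, 214.8]
orientation: [0.819, 0.573, -0.0, 0.0]
force: [-0.1, -0.1, -0.1]
gripper_width: 92.3
grasp_force: 0.0
```

```bash
python3 -c "
from h import *
plan((485,-299,180),-1)"
```

```text
t 0.92 pos [ 394.9 -400.1  214.8] ydir -20.02 q7 0.28 F [-0.1 -0.1 -0.1] w 92.3
shift cm [12.58  5.    3.48] turn -0.332 tilt [ 2.e-04 -3.e-04 -1.e+00]
```

>>> {"api": "carry_out", "payload": {"increments": [[2.5, 1, 0.7, -0.1, 100], [5, 2, 1.4, -0.2, 100], [8, 3.2, 2.1, -0.3, 100], [10.5, 4.2, 2.8, -0.335, 100], [12, 4.8, 3.3, -0.335, 100], [12.5, 5, 3.5, -0.335, 100], [12.5, 5, 3.5, -0.335, 100], [12.5, 5, 3.5, -0.335, 100]]}}

```text
clock: 1.58
tool_pos: [483.5, -303.1, 179.6]
orientation: [0.715, 0.699, -0.0, -0.0]
force: [-0.5, -0.4, -0.1]
gripper_width: 91.8
grasp_force: 0.0
```

Run:
```python
from h import *
plan((485,-299,180),-1)
c=cam('wrist');cv2.imwrite('pics/w1.png',c['frame']);print(proj(c,[(485,-299,65),(485,-299,0)]))
```

```text
t 1.58 pos [ 483.5 -303.1  179.6] ydir -1.26 q7 0.32 F [-0.5 -0.4 -0.1] w 91.8
shift cm [ 0.41  0.14 -0.04] turn -0.004 tilt [-7.e-04 -6.e-04 -1.e+00]
[[275.2271041  197.92914479]
 [275.12446077 184.48884428]]
```

View pics/w1.png

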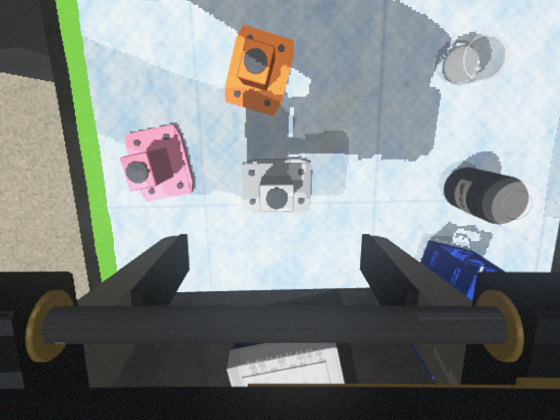

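The wrist view shows the carrier at (277,185) with its disc at (277,198), within 2 px of my predicted (275,198). I'll refine from the disc blob and the block's square top.

Run:
```python
from h import *
c=cam('wrist');g=cv2.cvtColor(c['frame'],6)
m=(g[180:216,255:300]<95).astype(np.uint8)
n,l,st,ce=cv2.connectedComponentsWithStats(m);print(st.tolist(),ce.round(1).tolist())
i=1+np.argmax(st[1:,4]);print('disc',onz(c,[ce[i]+[255,180]],65))
hsv=cv2.cvtColor(c['frame'],40)
m=((hsv[...,1]<28)&(g>110)).astype(np.uint8);m[:, :235]=0;m[:,320:]=0;m[:150]=0;m[222:]=0
k,_=cv2.findContours(m,0,2);k=max(k,key=cv2.contourArea);print(cv2.boundingRect(k));r=cv2.minAreaRect(k);b=cv2.boxPoints(r);print(r);print(onz(c,b,4).round(1))
# bottom/side edges: left edge, right edge per row
for nm,f in(('L',min),('R',max)):
    P=[(f(np.nonzero(m[y])[0]),y) for y in range(166,184) if m[y].any()]
    X=onz(c,P,8);print(nm,np.polyfit(X[:,1],X[:,0],1),X[:,0].mean(),X[:,1].mean())
plan((485,-299,180),-1)
```

```text
[[0, 0, 45, 36, 1552], [6, 1, 5, 2, 6], [9, 0, 1, 1, 1], [11, 0, 3, 3, 7], [15, 0, 23, 3, 51], [15, 2, 1, 1, 1], [21, 7, 1, 1, 1], [24, 8, 1, 1, 1]] [[22.0, 18.2], [7.8, 1.8], [9.0, 0.0], [12.3, 0.9], [26.7, 1.0], [15.0, 2.0], [21.0, 7.0], [24.0, 8.0]]
disc [[ 490.62293725 -285.13967723   65.        ]]
(235, 154, 85, 68)
((277.0, 187.5), (67.0, 84.0), 90.0)
[[ 445.  -266.9    4. ]
 [ 529.8 -268.9    4. ]
 [ 530.3 -339.4    4. ]
 [ 441.3 -337.2    4. ]]
L [1.15758732e-01 4.78558159e+02] 445.3225200801183 -287.1112923876764
R [-1.31413869e-03  5.19973456e+02] 520.3531509083143 -288.9302562512264
t 1.68 pos [ 483.2 -303.9  179.8] ydir -1.36 q7 0.32 F [ 0.2 -0.4 -0. ] w 92.2
shift cm [ 0.49  0.17 -0.02] turn -0.006 tilt [-2.0e-04 -1.1e-03 -1.0e+00]
```

>>> {"api": "carry_out", "payload": {"increments": [[0.3, 0.2, 2.5, -0.024, 100], [0.5, 0.3, 5.5, -0.024, 100], [0.5, 0.3, 9, -0.024, 100], [0.5, 0.3, 12, -0.024, 100], [0.5, 0.3, 14, -0.024, 100], [0.5, 0.3, 15, -0.024, 100], [0.5, 0.3, 15.2, -0.024, 100], [0.5, 0.3, 15.2, -0.024, 100]]}}

```text
clock: 2.35
tool_pos: [487.1, -298.0, 27.8]
orientation: [0.707, 0.708, -0.0, 0.0]
force: [-0.3, 0.7, -0.0]
gripper_width: 92.1
grasp_force: 0.0
```

Run:
```python
from h import *
plan((486,-299,23),0)
c=cam('wrist');cv2.imwrite('pics/w2.png',c['frame'])
```

```text
t 2.35 pos [ 487.1 -298.    27.8] ydir 0.1 q7 0.23 F [-0.3  0.7 -0. ] w 92.1
shift cm [-0.1  -0.11  0.48] turn 0.002 tilt [-1.e-04 -3.e-04 -1.e+00]
```

View pics/w2.png

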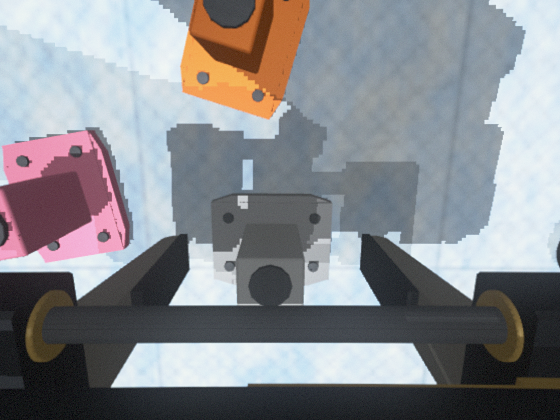

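The block stands centred between the fingers: disc at (270,286), finger tips at x = 189 and 361. Lowering 5 mm and closing.

Run:
```python
from h import *
c=cam('wrist')
print(onz(c,[(270,286)],65),onz(c,[(212,210),(331,210),(222,195),(320,195),(228,218),(315,218),(230,266),(314,266)],8).round(1))
plan((486,-299,23),0)
```

```text
[[ 486.61970814 -299.28464157   65.        ]] [[ 452.5 -280.5    8. ]
 [ 521.3 -280.4    8. ]
 [ 458.6 -271.6    8. ]
 [ 514.6 -271.6    8. ]
 [ 461.6 -285.3    8. ]
 [ 512.2 -285.2    8. ]
 [ 461.8 -315.3    8. ]
 [ 512.5 -315.3    8. ]]
t 2.45 pos [ 488.2 -298.2   29.1] ydir 0.13 q7 0.23 F [-0.7 -0.2  0.8] w 91.8
shift cm [-0.08 -0.22  0.61] turn 0.002 tilt [ 0.0022 -0.0015 -1.    ]
```

>>> {"api": "carry_out", "payload": {"increments": [[-0.1, 0, 0.3, 0, 100], [-0.15, 0, 0.5, 0, 80], [-0.15, 0, 0.5, 0, 50], [-0.15, 0, 0.5, 0, 20], [-0.15, 0, 0.5, 0, 0], [-0.15, 0, 0.5, 0, 0], [-0.15, 0, 0.5, 0, 0], [-0.15, 0, 0.5, 0, 0]]}}

```text
clock: 3.12
tool_pos: [487.3, -298.6, 22.6]
orientation: [0.706, 0.708, 0.0, 0.0]
force: [0.3, 0.3, -0.9]
gripper_width: 47.6
grasp_force: 0.0
```

>>> {"api": "carry_out", "payload": {"increments": [[0, 0, -1, 0, 0], [0, 0, -3, 0, 0], [0, 0, -5, 0, 0], [0, 0, -7, 0, 0], [0, 0, -9, 0, 0], [0, 0, -10, 0, 0], [0, 0, -10, 0, 0], [0, 0, -10, 0, 0]]}}

```text
clock: 3.78
tool_pos: [487.3, -298.9, 122.9]
orientation: [0.706, 0.708, -0.0, 0.0]
force: [-0.7, 0.4, -0.0]
gripper_width: 0.6
grasp_force: 0.0
```

Run:
```python
from h import *
c=cam('top');g=c['frame']
d=np.array([(437.0,163.2),(402.7,80.4),(602.3,93),(569.8,10.3)])
th=np.radians(-22.3);u=np.array([np.cos(th),np.sin(th)]);
Om=d[:2].mean(0)+96*u; O2=d[2:].mean(0)-90*u   # two origin estimates
print(Om,O2);O=(Om+O2)/2
P=O-59*u;print('staging',P)
plan((*P,120),-22.3)
```

```text
[508.67013297  85.37220869] [502.78112535  85.80105436]
staging [451.13825577 107.97454493]
t 3.83 pos [ 486.7 -298.6  122. ] ydir 0.16 q7 0.29 F [ 0.3  0.4 -0.2] w 0.3
shift cm [40.67 -3.45  0.21] turn 0.392 tilt [-9.e-04  3.e-04 -1.e+00]
```

I lifted before the fingers had closed, since they need over 1 s. I'll reopen up here and check where the carrier is.

>>> {"api": "carry_out", "payload": {"increments": [[0, 0, -3, 0, 100], [0, 0, -6, 0, 100], [0, 0, -6, 0, 100], [0, 0, -6, 0, 100], [0, 0, -6, 0, 100], [0, 0, -6, 0, 100], [0, 0, -6, 0, 100], [0, 0, -6, 0, 100]]}}

```text
clock: 4.5
tool_pos: [486.7, -298.4, 181.3]
orientation: [0.706, 0.708, -0.0, -0.001]
force: [-0.6, -0.6, -0.5]
gripper_width: 51.9
grasp_force: 0.0
```

Run:
```python
from h import *
plan((487,-299.5,23),0)
c=cam('wrist');cv2.imwrite('pics/w3.png',c['frame']);print(proj(c,[(487,-299.5,65),(452,-271.5,8),(522,-271.5,8)]))
```

```text
t 4.5 pos [ 486.7 -298.4  181.3] ydir 0.17 q7 0.33 F [-0.6 -0.6 -0.5] w 51.9
shift cm [-0.13  0.06 15.83] turn 0.003 tilt [-0.0018  0.0012 -1.    ]
[[274.13047526 203.64249147]
 [239.6703461  163.57946052]
 [308.99649812 163.72246371]]
```

View pics/w3.png

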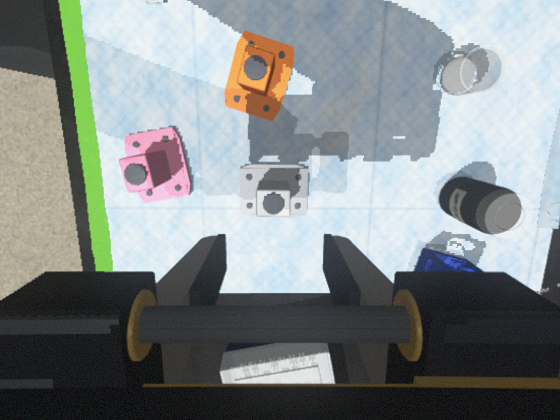

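The carrier is upright and unmoved: disc at (273,203) against a predicted (274,204), foot corners at (240,165) and (308,165). I'll descend again once the fingers are wide open.

>>> {"api": "carry_out", "payload": {"increments": [[-0.1, 0, 0, 0, 100], [-0.1, 0, 1, 0, 100], [-0.1, 0, 3, 0, 100], [-0.1, 0, 6, 0, 100], [-0.1, 0, 9, 0, 100], [-0.1, 0, 12, 0, 100], [-0.1, 0, 14.5, 0, 100], [-0.1, 0, 15.8, 0, 100]]}}

```text
clock: 5.22
tool_pos: [485.1, -298.6, 20.8]
orientation: [0.706, 0.708, -0.001, -0.003]
force: [-0.0, 0.7, -0.7]
gripper_width: 91.8
grasp_force: 0.0
```

>>> {"api": "carry_out", "payload": {"increments": [[0, 0, 0, 0, 0], [0, 0, 0, 0, 0], [0, 0, 0, 0, 0], [0, 0, 0, 0, 0], [0, 0, 0, 0, 0], [0, 0, 0, 0, 0], [0, 0, 0, 0, 0], [0, 0, 0, 0, 0]]}}

```text
clock: 5.88
tool_pos: [487.5, -299.9, 25.0]
orientation: [0.706, 0.708, 0.0, 0.0]
force: [-0.4, 0.8, -0.6]
gripper_width: 40.8
grasp_force: 0.0
```

>>> {"api": "carry_out", "payload": {"increments": [[0, 0, 0, 0, 0], [0, 0, 0, 0, 0], [0, 0, 0, 0, 0], [0, 0, 0, 0, 0], [0, 0, 0, 0, 0], [0, 0, 0, 0, 0], [0, 0, 0, 0, 0], [0, 0, 0, 0, 0]]}}

```text
clock: 6.55
tool_pos: [486.8, -299.9, 24.6]
orientation: [0.706, 0.708, -0.0, -0.0]
force: [-3.4, 1.0, 5.2]
gripper_width: 30.0
grasp_force: 30.0
```

>>> {"api": "carry_out", "payload": {"increments": [[0, 0, -0.5, 0, 0], [0, 0, -1.5, 0, 0], [0, 0, -3, 0, 0], [0.5, 0, -5, 0, 0], [2, -0.2, -7, 0, 0], [4, -0.4, -8.5, 0.05, 0], [7, -0.6, -9.5, 0.1, 0], [10, -0.9, -10, 0.15, 0]]}}

```text
clock: 7.22
tool_pos: [479.3, -199.3, 126.7]
orientation: [0.758, 0.652, 0.001, 0.002]
force: [1.2, 0.7, -2.9]
gripper_width: 30.1
grasp_force: 30.0
```

Run:
```python
from h import *
plan((451,108,125),-22.3)
```

```text
t 7.22 pos [ 479.3 -199.3  126.7] ydir -8.65 q7 -0.0 F [ 1.2  0.7 -2.9] w 30.1
shift cm [29.95 -7.42  0.12] turn 0.238 tilt [ 0.004  -0.0011 -1.    ]
```

>>> {"api": "carry_out", "payload": {"increments": [[4, -1, 0, 0.04, 0], [8, -2, 0, 0.08, 0], [12, -3, 0, 0.12, 0], [16, -4, 0, 0.16, 0], [20, -5, 0, 0.2, 0], [24, -6, 0, 0.24, 0], [27.5, -6.9, 0, 0.24, 0], [30, -7.4, 0, 0.24, 0]]}}

```text
clock: 7.88
tool_pos: [448.1, 112.2, 125.4]
orientation: [0.829, 0.56, 0.001, -0.0]
force: [0.6, -0.3, -1.9]
gripper_width: 30.0
grasp_force: 30.0
```

>>> {"api": "carry_out", "payload": {"increments": [[0, 0, 0, 0, 0], [0, 0, 0, 0, 0], [0, 0, 0, 0, 0], [0, 0, 0, 0, 0], [0, 0, 0, 0, 0], [0, 0, 0, 0, 0], [0, 0, 0, 0, 0], [0, 0, 0, 0, 0]]}}

```text
clock: 8.55
tool_pos: [448.8, 107.4, 124.5]
orientation: [0.83, 0.557, -0.0, 0.0]
force: [0.1, -0.6, -3.1]
gripper_width: 29.8
grasp_force: 30.0
```

Run:
```python
from h import *
plan((451,108,125),-22.3)
c=cam('wrist');cv2.imwrite('pics/w4.png',c['frame'])
```

```text
t 8.55 pos [448.8 107.4 124.5] ydir -22.24 q7 -0.89 F [ 0.1 -0.6 -3.1] w 29.8
shift cm [ 0.14  0.18 -0.05] turn 0.001 tilt [-1.e-04 -1.e-04 -1.e+00]
```

View pics/w4.png

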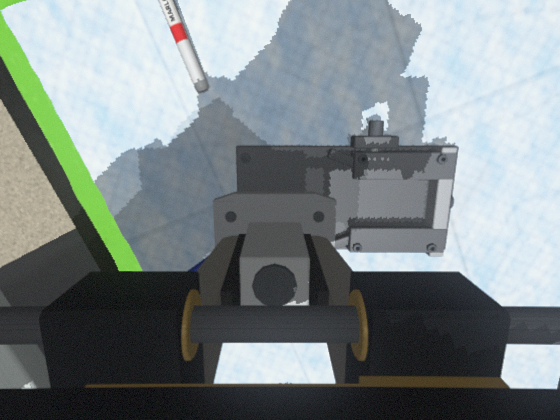

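This view shows the dock well: apron corner at (237,147), lips' inner edges near rows 178 and 229, light end-stop bar near column 440, roller housing at (376,130). The carrier is straight in the fingers. I'll enlarge it for measuring.

Run:
```python
import cv2
im=cv2.imread('pics/w4.png')[120:270,210:470]
im=cv2.convertScaleAbs(im,alpha=1.5,beta=0)
cv2.imwrite('pics/crop2.png',cv2.resize(im,None,fx=3,fy=3,interpolation=cv2.INTER_CUBIC))
```

```text
(no output)
```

View pics/crop2.png

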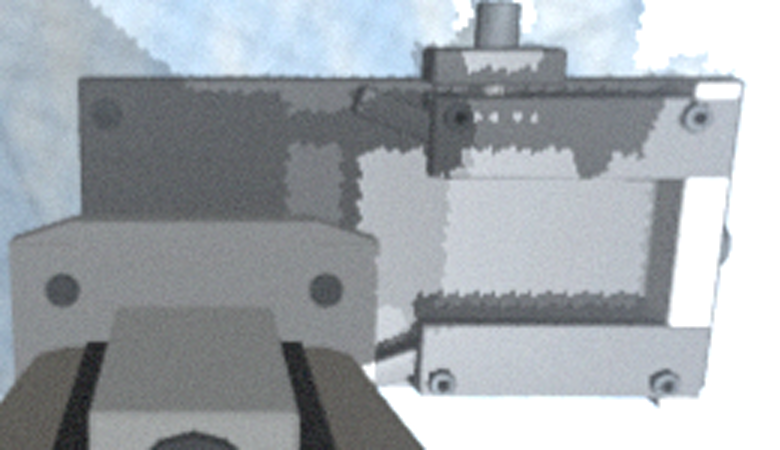

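Run:
```python
from h import *
c=cam('wrist')
p=lambda P:[((x+.5)/3-.5+210,(y+.5)/3-.5+120) for x,y in P]
def pr(n,P,z):
    X=onz(c,p(P),z)[:,:2];print(n,X.round(1).tolist());return X
A=pr('apron',[(80,79)],8)[0]
U=pr('upper',[(430,176),(680,180)],24.8);L=pr('lower',[(427,323),(680,325)],24.8)
E=pr('stop',[(683,180),(670,325)],24.5);B=pr('stopback',[(727,180),(712,325)],24.5)
S=pr('screws',[(459,117),(698,117),(441,380),(666,381)],27)
T=pr('topedge',[(80,79),(360,79)],8)
F=pr('foot chamf',[(10,240),(76,217),(310,217),(376,238)],107.9);H=pr('holes',[(62,290),(326,290)],107.9)
ang=lambda a,b:np.degrees(np.arctan2(*(b-a)[::-1])).round(2)
print('ang',ang(U[0],U[1]),ang(L[0],L[1]),ang(S[0],S[1]),ang(S[2],S[3]),ang(T[0],T[1]),'perp',ang(E[1],E[0])-90,ang(B[1],B[0])-90,'foot',ang(F[0],F[3]),ang(F[1],F[2]),ang(H[0],H[1]))
th=np.radians(-22.3);u=np.array([np.cos(th),np.sin(th)]);v=np.array([-u[1],u[0]])
# dock frame coords relative to world: solve O from features
for n,X,x,y in(('A',A[None],-96,46),('U',U,None,20.25),('L',L,None,-20.25),('E',E,68,None),('B',B,80,None),('U0',U[:1],0,None)):
    print(n,'Ou',None if x is None else (X@u-x).round(1),'Ov',None if y is None else (X@v-y).round(1))
print('S',(S@u).round(1),(S@v).round(1))
print('F u,v',(F@u).round(1),(F@v).round(1),'H',(H@u).round(1),(H@v).round(1))
s=monitor.get_state();t=s['tool_pos'][:2];print('tool',s['tool_pos'],t@u,t@v)
```

```text
apron [[438.5, 163.8]]
upper [[516.7, 105.3], [577.7, 79.1]]
lower [[502.5, 66.8], [566.6, 40.0]]
stop [[578.5, 78.7], [564.2, 40.9]]
stopback [[589.3, 74.3], [574.8, 36.5]]
screws [[528.4, 117.7], [585.6, 94.1], [500.4, 50.5], [557.9, 26.8]]
topedge [[438.5, 163.8], [510.3, 134.4]]
foot chamf [[427.1, 143.5], [440.3, 142.8], [480.6, 126.3], [490.6, 117.8]]
holes [[432.1, 130.9], [478.4, 111.9]]
ang -23.28 -22.71 -22.41 -22.46 -22.3 perp -20.75 -20.939999999999998 foot -21.97 -22.29 -22.29
A Ou [439.5] Ov [272.]
U Ou None Ov [273.3 272.2]
L Ou None Ov [272.8 272.3]
E Ou [437.4 438.5] Ov None
B Ou [437. 438.] Ov None
U0 Ou [438.1] Ov None
S [444.2 506.1 443.8 506. ] [309.4 309.3 236.6 236.5]
F u,v [340.7 353.1 396.7 409.2] [294.8 299.2 299.2 295.2] H [350.1 400.2] [285.1 285.1]
tool [448.8232375  107.62610524 124.56166777] 374.41623261376094 269.88546053442184
```

>>> {"api": "carry_out", "payload": {"increments": [[0.2, 0.5, 1, 0, 0], [0.2, 0.5, 3, 0, 0], [0.2, 0.5, 5, 0, 0], [0.2, 0.5, 6.5, 0, 0], [0.2, 0.5, 7.5, 0, 0], [0.2, 0.5, 8.2, 0, 0], [0.2, 0.5, 8.5, 0, 0], [0.2, 0.5, 8.5, 0, 0]]}}

```text
clock: 9.32
tool_pos: [454.0, 107.9, 39.0]
orientation: [0.83, 0.558, -0.0, -0.0]
force: [0.2, 0.8, -2.7]
gripper_width: 29.6
grasp_force: 30.0
```

>>> {"api": "carry_out", "payload": {"increments": [[0, 0, 0, 0, 0], [0, 0, 0, 0, 0], [0, 0, 0.1, 0, 0], [0, 0, 0.2, 0, 0], [0, 0, 0.3, 0, 0], [0, 0, 0.4, 0, 0], [0, 0, 0.4, 0, 0], [0, 0, 0.4, 0, 0]]}}

```text
clock: 9.98
tool_pos: [454.1, 107.8, 35.5]
orientation: [0.83, 0.558, -0.0, -0.0]
force: [-0.0, -0.2, -2.0]
gripper_width: 29.8
grasp_force: 30.0
```

```bash
cat >> h.py <<'E'
def dk():
    s=monitor.get_state();th=np.radians(-22.4);u=np.array([np.cos(th),np.sin(th)]);v=np.array([-u[1],u[0]])
    o=np.array([438.*np.cos(np.radians(-22.3))+272.7*np.sin(np.radians(22.3)),438*np.sin(np.radians(-22.3))+272.7*np.cos(np.radians(22.3))])
    t=s['tool_pos'][:2]-o;F=np.array(s['force'])
    print('t',round(s['clock'],2),'dock xy of tool',(t@u).round(1),(t@v).round(1),'z',s['tool_pos'][2].round(1),'F uvz',(F[:2]@u).round(1),(F[:2]@v).round(1),F[2].round(1))
E
python3 - <<'E'
from h import *
dk();plan((451,108,33),-22.4)
E
```

```text
t 9.98 dock xy of tool -58.8 -0.7 z 35.5 F uvz 0.1 -0.2 -2.0
t 9.98 pos [454.1 107.8  35.5] ydir -22.18 q7 -0.99 F [-0.  -0.2 -2. ] w 29.8
shift cm [-0.1  -0.29  0.25] turn 0.004 tilt [-1.e-04 -1.e-04 -1.e+00]
```

>>> {"api": "carry_out", "payload": {"increments": [[0, 0, 0.05, 0.004, 0], [0, 0, 0.1, 0.004, 0], [0, 0, 0.14, 0.004, 0], [0, 0, 0.18, 0.004, 0], [0, 0, 0.21, 0.004, 0], [0, 0, 0.24, 0.004, 0], [0, 0, 0.24, 0.004, 0], [0, 0, 0.24, 0.004, 0]]}}

```text
clock: 10.65
tool_pos: [454.1, 107.9, 33.1]
orientation: [0.831, 0.556, -0.0, -0.0]
force: [-0.5, -0.9, -1.9]
gripper_width: 29.7
grasp_force: 30.0
```

Run:
```python
from h import *
dk();c=cam('wrist');dk();cv2.imwrite('pics/w5.png',c['frame'])
```

```text
t 10.65 dock xy of tool -58.8 -0.7 z 33.1 F uvz -0.2 -1.0 -1.9
t 10.7 dock xy of tool -58.8 -0.7 z 33.1 F uvz -0.4 -0.0 -1.6
```

View pics/w5.png

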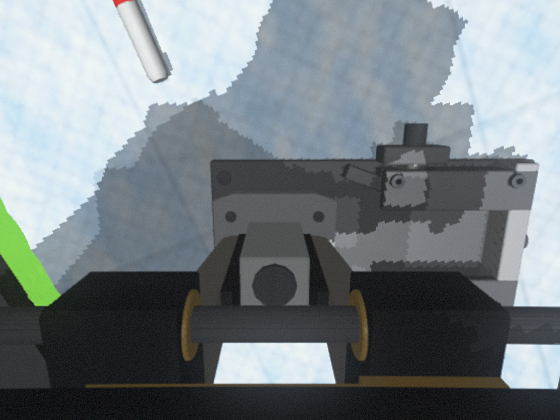

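The carrier is over the apron between the flared guides: foot's +y edge at row 195, dock edge at row 160, upper lip's inner edge near row 209.

Run:
```python
from h import *
c=cam('wrist')
th=np.radians(-22.4);u=np.array([np.cos(th),np.sin(th)]);v=np.array([-u[1],u[0]])
for n,P,z in(('foot',[(236,195),(318,195)],16.3),('holes',[(231,217),(318,217)],16.3),('ft ends',[(214,207),(336,207)],16.3),('dockedge',[(213,160),(340,160)],8),('lip',[(390,209),(485,210)],24.8),('screws',[(398,181),(517,181)],27),('apron',[(213,165)],8),('stop',[(487,230)],24.5)):
    X=onz(c,P,z)[:,:2];print(n,(X@u).round(1),(X@v).round(1))
dk()
```

```text
foot [357.9 403.9] [300.4 300.4]
holes [354.7 404.3] [287.6 287.6]
ft ends [345.3 414.3] [293.5 293.5]
dockedge [344.4 416.9] [319.1 319. ]
lip [441.8 492.5] [294.4 293.8]
screws [444.  505.2] [310.1 309.9]
apron [344.3] [316.3]
stop [495.4] [282.5]
t 10.75 dock xy of tool -58.8 -0.7 z 33.1 F uvz 0.5 -0.1 -2.5
```

>>> {"api": "carry_out", "payload": {"increments": [[0.05, 0, 0.03, 0, 0], [0.05, 0, 0.06, 0, 0], [0.05, 0.3, 0.06, 0, 0], [0.05, 0.8, 0.06, 0, 0], [0.05, 1.4, 0.06, 0, 0], [0.05, 2, 0.06, 0, 0], [0.05, 2.3, 0.06, 0, 0], [0.05, 2.5, 0.06, 0, 0]]}}

```text
clock: 11.42
tool_pos: [477.6, 98.6, 32.6]
orientation: [0.831, 0.556, -0.0, -0.0]
force: [-4.3, 1.3, 5.8]
gripper_width: 29.7
grasp_force: 30.0
```

Run:
```python
from h import *
dk();plan((454.1,107.9,33),-22.4)
```

```text
t 11.42 dock xy of tool -33.5 -0.3 z 32.6 F uvz -4.4 -0.5 5.8
t 11.42 pos [477.6  98.6  32.6] ydir -22.45 q7 -0.96 F [-4.3  1.3  5.8] w 29.7
shift cm [-0.04 -2.53 -0.04] turn -0.001 tilt [-7.e-04  0.e+00 -1.e+00]
```

>>> {"api": "carry_out", "payload": {"increments": [[0, 0.1, -0.02, 0, 0], [0, 0.25, -0.02, 0, 0], [0, 0.4, -0.02, 0, 0], [0, 0.55, -0.02, 0, 0], [0, 0.7, -0.02, 0, 0], [0, 0.85, -0.02, 0, 0], [0, 1.0, -0.02, 0, 0], [0, 1.0, -0.02, 0, 0]]}}

```text
clock: 12.08
tool_pos: [487.1, 94.7, 32.8]
orientation: [0.831, 0.556, 0.0, 0.0]
force: [0.2, 0.6, -2.2]
gripper_width: 29.8
grasp_force: 30.0
```

```bash
python3 -c "
from h import *
dk()"
```

```text
t 12.08 dock xy of tool -23.3 -0.2 z 32.8 F uvz -0.1 0.6 -2.2
```

>>> {"api": "carry_out", "payload": {"increments": [[0, 0.15, 0.01, 0, 0], [0, 0.3, 0.01, 0, 0], [0, 0.45, 0.01, 0, 0], [0, 0.6, 0.01, 0, 0], [0, 0.75, 0.01, 0, 0], [0, 0.9, 0.01, 0, 0], [0, 1.0, 0.01, 0, 0], [0, 1.0, 0.01, 0, 0]]}}

```text
clock: 12.75
tool_pos: [494.0, 91.1, 32.7]
orientation: [0.831, 0.556, -0.002, -0.001]
force: [-6.8, -0.2, 7.6]
gripper_width: 30.1
grasp_force: 30.0
```

```bash
python3 -c "
from h import *
dk()"
```

```text
t 12.75 dock xy of tool -15.5 -1.0 z 32.7 F uvz -6.3 -2.8 7.6
```

>>> {"api": "carry_out", "payload": {"increments": [[0, 0.15, 0, 0, 0], [0, 0.3, 0, 0, 0], [0, 0.45, 0, 0, 0], [0, 0.6, 0, 0, 0], [0, 0.75, 0, 0, 0], [0, 0.9, 0, 0, 0], [0, 1.0, 0, 0, 0], [0, 1.0, 0, 0, 0]]}}

```text
clock: 13.42
tool_pos: [499.5, 87.8, 32.9]
orientation: [0.831, 0.557, -0.005, -0.002]
force: [-17.5, 0.9, 19.8]
gripper_width: 29.9
grasp_force: 30.0
```

```bash
python3 -c "
from h import *
dk()
plan((500,90,33),-22.4)"
```

```text
t 13.42 dock xy of tool -9.1 -1.9 z 32.9 F uvz -16.5 -5.8 19.8
t 13.42 pos [499.5  87.8  32.9] ydir -22.33 q7 -0.92 F [-17.5   0.9  19.8] w 29.9
shift cm [ 0.22 -0.04 -0.01] turn 0.001 tilt [-0.0105 -0.0025 -0.9999]
```

>>> {"api": "carry_out", "payload": {"increments": [[0, 0, -0.03, 0, 0], [0, 0, -0.06, 0, 0], [0, 0.05, -0.08, 0, 0], [0, 0.1, -0.08, 0, 0], [0, 0.15, -0.08, 0, 0], [0, 0.2, -0.08, 0, 0], [0, 0.25, -0.08, 0, 0], [0, 0.3, -0.08, 0, 0]]}}

```text
clock: 14.08
tool_pos: [503.1, 86.4, 32.9]
orientation: [0.831, 0.557, -0.004, -0.002]
force: [-11.2, 1.4, 8.0]
gripper_width: 29.7
grasp_force: 30.0
```

```bash
python3 -c "
from h import *
dk()
plan((500,90,33),-22.4)"
```

```text
t 14.08 dock xy of tool -5.3 -1.9 z 32.9 F uvz -10.9 -3.0 8.0
t 14.08 pos [503.1  86.4  32.9] ydir -22.36 q7 -0.92 F [-11.2   1.4   8. ] w 29.7
shift cm [ 0.22 -0.42 -0.  ] turn 0.001 tilt [-0.0091 -0.0019 -1.    ]
```

>>> {"api": "carry_out", "payload": {"increments": [[0, 0.15, -0.02, 0, 0], [0, 0.3, -0.02, 0, 0], [0, 0.45, -0.02, 0, 0], [0, 0.6, -0.02, 0, 0], [0, 0.75, -0.02, 0, 0], [0, 0.9, -0.02, 0, 0], [0, 1.05, -0.02, 0, 0], [0, 1.2, -0.02, 0, 0]]}}

```text
clock: 14.75
tool_pos: [515.5, 81.3, 32.9]
orientation: [0.831, 0.556, -0.003, -0.001]
force: [-8.3, 0.2, 3.3]
gripper_width: 30.0
grasp_force: 30.0
```

```bash
python3 -c "
from h import *
dk()
plan((500,90,33),-22.4)"
```

```text
t 14.75 dock xy of tool 8.1 -1.9 z 32.9 F uvz -7.8 -3.0 3.3
t 14.75 pos [515.5  81.3  32.9] ydir -22.39 q7 -0.9 F [-8.3  0.2  3.3] w 30.0
shift cm [ 0.22 -1.76 -0.  ] turn 0.0 tilt [-0.0071 -0.0017 -1.    ]
```

>>> {"api": "carry_out", "payload": {"increments": [[0, 0.2, 0, 0, 0], [0, 0.4, 0, 0, 0], [0, 0.6, 0, 0, 0], [0, 0.8, 0, 0, 0], [0, 1.0, 0, 0, 0], [0, 1.2, 0, 0, 0], [0, 1.4, 0, 0, 0], [0, 1.6, 0, 0, 0]]}}

```text
clock: 15.42
tool_pos: [530.1, 75.3, 32.9]
orientation: [0.831, 0.556, -0.004, -0.001]
force: [-9.7, 0.4, 5.0]
gripper_width: 29.8
grasp_force: 30.0
```

>>> {"api": "carry_out", "payload": {"increments": [[0, 0.05, 0, 0, 0], [0, 0.1, 0, 0, 0], [0, 0.15, 0, 0, 0], [0, 0.2, 0, 0, 0], [0, 0.25, 0, 0, 0], [0, 0.3, 0, 0, 0], [0, 0.35, 0, 0, 0], [0, 0.4, 0, 0, 0]]}}

```text
clock: 16.08
tool_pos: [533.9, 73.7, 32.9]
orientation: [0.831, 0.556, -0.003, -0.001]
force: [-8.7, 0.3, 3.4]
gripper_width: 30.0
grasp_force: 30.0
```

```bash
python3 -c "
from h import *
dk()
plan((500,90,33),-22.4)"
```

```text
t 16.08 dock xy of tool 28.0 -1.9 z 32.9 F uvz -8.1 -3.0 3.4
t 16.08 pos [533.9  73.7  32.9] ydir -22.38 q7 -0.88 F [-8.7  0.3  3.4] w 30.0
shift cm [ 0.22 -3.76  0.01] turn 0.0 tilt [-0.0072 -0.0017 -1.    ]
```

Steady drag is about 8 N. I'll go gently from here in short advances.

>>> {"api": "carry_out", "payload": {"increments": [[0, 0.05, 0, 0, 0], [0, 0.1, 0, 0, 0], [0, 0.15, 0, 0, 0], [0, 0.2, 0, 0, 0], [0, 0.25, 0, 0, 0], [0, 0.3, 0, 0, 0], [0, 0.35, 0, 0, 0], [0, 0.35, 0, 0, 0]]}}

```text
clock: 16.75
tool_pos: [537.3, 72.3, 32.9]
orientation: [0.831, 0.556, -0.003, -0.001]
force: [-7.3, -0.6, 3.5]
gripper_width: 30.3
grasp_force: 30.0
```

```bash
python3 -c "
from h import *
dk()"
```

```text
t 16.75 dock xy of tool 31.7 -1.8 z 32.9 F uvz -6.5 -3.3 3.5
```

>>> {"api": "carry_out", "payload": {"increments": [[0, 0.03, 0, 0, 0], [0, 0.06, 0, 0, 0], [0, 0.09, 0, 0, 0], [0, 0.12, 0, 0, 0], [0, 0.15, 0, 0, 0], [0, 0.18, 0, 0, 0], [0, 0.2, 0, 0, 0], [0, 0.2, 0, 0, 0]]}}

```text
clock: 17.42
tool_pos: [538.6, 71.7, 32.9]
orientation: [0.831, 0.557, -0.004, -0.002]
force: [-10.2, -0.4, 4.7]
gripper_width: 30.2
grasp_force: 30.0
```

```bash
python3 -c "
from h import *
dk()"
```

```text
t 17.42 dock xy of tool 33.1 -1.9 z 32.9 F uvz -9.3 -4.2 4.7
```

>>> {"api": "carry_out", "payload": {"increments": [[0, 0.03, 0, 0, 0], [0, 0.06, 0, 0, 0], [0, 0.09, 0, 0, 0], [0, 0.12, 0, 0, 0], [0, 0.15, 0, 0, 0], [0, 0.15, 0, 0, 0], [0, 0.15, 0, 0, 0], [0, 0.15, 0, 0, 0]]}}

```text
clock: 18.08
tool_pos: [538.6, 71.7, 32.9]
orientation: [0.831, 0.557, -0.005, -0.002]
force: [-13.1, 1.8, 9.2]
gripper_width: 29.8
grasp_force: 30.0
```

```bash
python3 -c "
from h import *
dk()
plan((500,90,33),-22.4)"
```

```text
t 18.08 dock xy of tool 33.1 -1.9 z 32.9 F uvz -12.8 -3.4 9.2
t 18.08 pos [538.6  71.7  32.9] ydir -22.34 q7 -0.87 F [-13.1   1.8   9.2] w 29.8
shift cm [ 0.22 -4.27  0.03] turn 0.001 tilt [-0.0103 -0.0017 -0.9999]
```

The carrier has stopped at 33.1 mm and the force is rising, so it is on the end stop. I'll press a little more, to about 10 N net.

>>> {"api": "carry_out", "payload": {"increments": [[0, 0.04, 0, 0, 0], [0, 0.08, 0, 0, 0], [0, 0.12, -0.01, 0, 0], [0, 0.15, -0.02, 0, 0], [0, 0.18, -0.02, 0, 0], [0, 0.18, -0.02, 0, 0], [0, 0.18, -0.02, 0, 0], [0, 0.18, -0.02, 0, 0]]}}

```text
clock: 18.75
tool_pos: [538.7, 71.7, 33.0]
orientation: [0.831, 0.557, -0.006, -0.003]
force: [-16.1, 2.3, 11.4]
gripper_width: 30.3
grasp_force: 30.0
```

```bash
python3 -c "
from h import *
dk()
plan((500,90,33),-22.4)"
```

```text
t 18.75 dock xy of tool 33.2 -1.9 z 33.0 F uvz -15.7 -4.0 11.4
t 18.75 pos [538.7  71.7  33. ] ydir -22.32 q7 -0.86 F [-16.1   2.3  11.4] w 30.3
shift cm [ 0.22 -4.28  0.05] turn 0.001 tilt [-0.0132 -0.0015 -0.9999]
```

>>> {"api": "carry_out", "payload": {"increments": [[0, 0.04, 0, 0, 0], [0, 0.08, 0, 0, 0], [0, 0.08, 0, 0, 0], [0, 0.08, 0, 0, 0], [0, 0.08, 0, 0, 0], [0, 0.08, 0, 0, 0], [0, 0.08, 0, 0, 0], [0, 0.08, 0, 0, 0]]}}

```text
clock: 19.42
tool_pos: [538.8, 71.7, 33.1]
orientation: [0.831, 0.557, -0.006, -0.003]
force: [-18.2, 2.7, 13.5]
gripper_width: 29.7
grasp_force: 30.0
```

>>> {"api": "carry_out", "payload": {"increments": [[0, -0.05, 0, 0, 0], [0, -0.1, 0, 0, 0], [0, -0.15, 0, 0, 0], [0, -0.2, 0, 0, 0], [0, -0.25, 0, 0, 0], [0, -0.3, 0, 0, 0], [0, -0.35, 0, 0, 0], [0, -0.35, 0, 0, 0]]}}

```text
clock: 20.08
tool_pos: [538.7, 71.8, 33.0]
orientation: [0.831, 0.557, -0.004, -0.002]
force: [-10.3, 0.5, 5.1]
gripper_width: 29.9
grasp_force: 30.0
```

```bash
python3 -c "
from h import *
dk()
plan((500,90,33),-22.4)"
```

```text
t 20.08 dock xy of tool 33.2 -1.8 z 33.0 F uvz -9.7 -3.4 5.1
t 20.08 pos [538.7  71.8  33. ] ydir -22.36 q7 -0.87 F [-10.3   0.5   5.1] w 29.9
shift cm [ 0.22 -4.27  0.03] turn 0.001 tilt [-0.0087 -0.0016 -1.    ]
```

>>> {"api": "carry_out", "payload": {"increments": [[0, -0.05, 0, 0, 0], [0, -0.1, 0, 0, 0], [0, -0.15, 0, 0, 0], [0, -0.2, 0, 0, 0], [0, -0.25, 0, 0, 0], [0, -0.3, 0, 0, 0], [0, -0.3, 0, 0, 0], [0, -0.3, 0, 0, 0]]}}

```text
clock: 20.75
tool_pos: [538.6, 71.8, 33.0]
orientation: [0.831, 0.556, -0.002, -0.0]
force: [-5.0, -2.6, -3.5]
gripper_width: 29.8
grasp_force: 30.0
```

```bash
python3 -c "
from h import *
dk()"
```

```text
t 20.75 dock xy of tool 33.0 -1.8 z 33.0 F uvz -3.7 -4.3 -3.5
```

>>> {"api": "carry_out", "payload": {"increments": [[0, 0, 0, 0, 70], [0, 0, 0, 0, 70], [0, 0, 0, 0, 70], [0, 0, 0, 0, 70], [0, 0, 0, 0, 70], [0, 0, 0, 0, 70], [0, 0, 0, 0, 70], [0, 0, 0, 0, 70]]}}

```text
clock: 21.42
tool_pos: [540.6, 72.9, 33.9]
orientation: [0.831, 0.556, 0.0, 0.0]
force: [-0.4, -0.9, 0.0]
gripper_width: 64.3
grasp_force: 0.0
```

>>> {"api": "carry_out", "payload": {"increments": [[0, 0, 0, 0, 70], [0, 0, -0.5, 0, 70], [0, 0, -1.5, 0, 70], [0, 0, -3, 0, 70], [0, 0, -5, 0, 70], [0, 0, -7, 0, 70], [0, 0, -9, 0, 70], [0, 0, -10, 0, 70]]}}

```text
clock: 22.08
tool_pos: [541.7, 73.2, 137.1]
orientation: [0.831, 0.556, 0.002, 0.001]
force: [-0.0, 0.1, -0.7]
gripper_width: 64.3
grasp_force: 0.0
```

Run:
```python
from h import *
dk();c=cam('wrist');im=c['frame']
cv2.imwrite('pics/w6.png',im)
```

```text
t 22.08 dock xy of tool 35.4 0.7 z 137.1 F uvz -0.1 0.1 -0.7
```

View pics/w6.png

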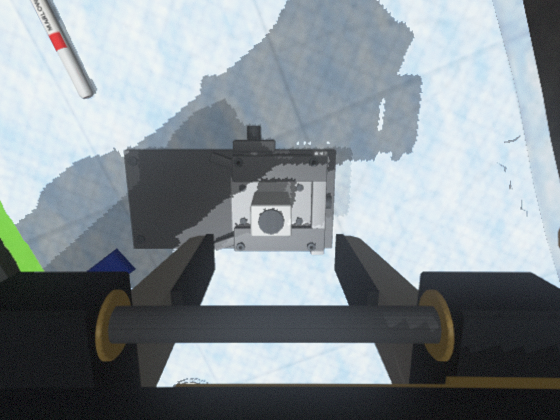

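The carrier sits upright in the channel under both lips: disc at (271,220), with the foot's end meeting the bar near column 312. A numeric check before handing in.

Run:
```python
from h import *
c=cam('wrist');g=cv2.cvtColor(c['frame'],6).astype(int)
print(g[190:215:4,300:336].tolist())
th=np.radians(-22.4);u=np.array([np.cos(th),np.sin(th)]);v=np.array([-u[1],u[0]])
for n,P,z in(('disc',[(271,220)],73),('screws',[(239,163),(322,162),(238,245),(311,246)],27),('foot holes',[(243,187),(298,187),(244,221),(300,221)],16),('stop/foot',[(312,205)],16)):
    X=onz(c,P,z)[:,:2];print(n,(X@u).round(1),(X@v).round(1))
dk()
```

```text
[[116, 141, 179, 196, 193, 196, 193, 190, 196, 179, 105, 121, 181, 196, 196, 196, 194, 193, 190, 189, 185, 189, 187, 179, 156, 116, 123, 128, 128, 126, 128, 123, 120, 156, 208, 206], [198, 197, 198, 197, 195, 192, 198, 192, 194, 176, 107, 133, 187, 196, 193, 192, 194, 193, 190, 187, 188, 189, 187, 179, 150, 82, 76, 80, 75, 99, 124, 123, 115, 163, 201, 206], [196, 198, 196, 196, 197, 194, 195, 196, 194, 178, 111, 137, 190, 195, 197, 191, 195, 192, 190, 189, 188, 185, 187, 180, 146, 83, 78, 78, 76, 80, 97, 122, 124, 183, 206, 206], [198, 196, 196, 198, 195, 197, 196, 195, 195, 175, 107, 152, 195, 194, 199, 195, 189, 192, 191, 186, 189, 184, 184, 177, 144, 106, 97, 97, 98, 94, 107, 121, 139, 203, 211, 205], [196, 196, 195, 195, 196, 196, 194, 195, 194, 176, 110, 158, 197, 199, 194, 194, 193, 194, 188, 188, 186, 184, 185, 174, 115, 96, 101, 100, 102, 101, 114, 119, 140, 204, 210, 212], [199, 195, 193, 195, 193, 196, 195, 196, 196, 176, 109, 166, 199, 196, 193, 195, 190, 191, 188, 185, 189, 185, 186, 168, 125, 127, 128, 127, 125, 128, 129, 123, 139, 192, 200, 203], [194, 199, 197, 195, 196, 195, 195, 195, 186, 150, 108, 170, 198, 194, 193, 194, 192, 191, 188, 188, 185, 186, 181, 157, 109, 125, 127, 127, 130, 127, 123, 118, 154, 197, 191, 195]]
disc [472.2] [273.8]
screws [445.8 514.3 443.  507. ] [309.6 310.3 238.  236.9]
foot holes [447.6 495.6 447.8 497.9] [287.5 287.4 256.6 256.5]
stop/foot [508.2] [271.2]
t 22.18 dock xy of tool 35.6 0.6 z 136.2 F uvz 0.2 -0.2 -0.3
```

```bash
python3 -c "
from h import *
print(arm.finish_job())"
```

```text
the job is handed in; nothing more can be done
None
```

The carrier is fully home under both lips: it was pressed on the end stop at an estimated 10 N net of sliding drag, then released, and the job was handed in at about 22 s; no verdict was returned.

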